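# Gather the wood blanks in the tote's saw-side corner

### The arm

A 6-joint arm with a two-finger parallel gripper is mounted at the origin on the work surface. World frame = base frame: x ahead of the robot, y to its left, z up, the work surface at z = 0. Lengths are in mm, angles in rad, forces in N, time in s.
With the tool pointing down it reaches from about 300 to 775 mm from the base axis. Payload 14.6 kg.
Tool frame: the origin (TCP) lies between the finger pads; the fingertips stand 8 mm ahead of it and the grasp point (between the pads) lies 11 mm behind it; z points along the fingers, y is the direction in which the jaws open and shut (so a half turn about z gives the same grasp; the last joint's range is limited). The gripper opens to 94 mm and grips with 3 to 60 N. Pads are 16 mm wide; open, the fingers measure 119 mm over their backs; the gripper's body (75 mm by 177 mm) begins 78 mm behind the grasp point.
Start: joints at [-1.346, 0.3, 1.521, -0, 1.321, -0.067], TCP at [158.215, -526.742, 213.446] pointing down, gripper open.
Joint ranges: [-3.03, 3.03], [-0.79, 2.21], [0.23, 2.52], [-1.04, 4.18], [0, 3.07], [-2.55, 2.55]. Speed limits (rad/s): [2.22, 2.22, 2.57, 3.14, 3.14, 3.14].

### API

Orientations are given as [roll, pitch, yaw] about the fixed x, y, z axes, in that order (R = Rz(yaw) Ry(pitch) Rx(roll)).
In Python, from cell import read_state, imaging, sign_off gives the robot as it stands. The module is installed in compiled form; this text tells all that it offers.
- The arm moves only by the tool send_rows, never from a script. Its argument "rows" is a list of rows, each a list of 6 numbers: the shift along the tool's x, y, z in cm, then the turn, a rotation vector about the tool's x, y, z in degrees. A call has 1 to 12 rows; each row is the pose to reach, as a shift and turn from the pose commanded when the call began, along the tool's axes at that moment; what a row does not reach only later rows make up. A row lasts 1/8 s, in which the tool goes at most 62.5 mm and 10.7 degrees, less where a joint would pass 70% of its speed; a pose out of reach is approached as far as the arm can. A call with a gripper value outside its range is refused whole. "hand" is the opening, from -1 (shut) to 1 (fully open), set as the call begins (left out, the last holds). The fingers move at their own pace and stop on an object; "grip_force" is the grip in N (left out, the last holds). Time passes only in rows, so rows that repeat a pose let the fingers close. It gives the time, the measured TCP pose, the force and the opening at its end, in the units of the state.
- read_state(): the state, without advancing time (a new reading comes with each control period).
- imaging.camera(name): name is "side" or "top"; returns a dict with "image" (400x640x3 uint8, blue, green, red), "fx", "fy", "cx", "cy" (pixels), "dist" ([k1, k2, p1, p2, k3] as OpenCV has them; the pictures are not rectified), "R" (3x3) and "t" (3): a world point X has camera coordinates R X + t. Camera axes: x right, y down, z forward; pixel columns grow to the right and rows downward; lengths in mm; the calibration is good to about 2 mm. A picture is of the moment at which its call begins. There is no depth.
- sign_off(): hands the job in, once; it reports no verdict.
The state is a dict: "clock": time; "joints": joint angles; "qd": joint speeds; "effort": joint torques, N m; "eef_pos": TCP position; "eef_rot": TCP orientation; "wrist_force": force on the tool from outside, world axes, zero at the start; "moment": the same for the moment, N m; "finger_gap": finger opening in mm.
Only numpy, scipy, OpenCV 4.12 (cv2) and the standard library are available. Lean on these libraries where they do the work, as an engineer would, in place of code of your own. Each camera call takes 0.05 s, during which the arm holds its last target.

### The job

The carver picks her blanks from the tote while she saws, so pick the tote up off the bench, tilt it until all four wooden blanks have slid together into its blue corner on the side where the saw pin (the V-notched board) stands, left or right, and finish while still holding it there in the gripper: clearly tilted, still, and about a hand's breadth clear of the bench and everything on it. Let the blanks slide by themselves: do not touch them and do not spill any. Leave everything else on the bench where it is.

Things in the scene. Friction and masses are not known exactly. Their poses are not given: they have to be found in the camera images.
- tote: Open red steel tote, 150 mm (x) by 220 mm (y), walls 42 mm high, 4 mm thick, floor 4 mm, 0.3 to 0.5 kg. Origin: centre of its underside, z up, -x long side towards the robot, +y end to the robot's left; turned up to 23 degrees. Inner corners on the robot's side are blue. Smooth inside: blanks start to slide at 8 to 13 degrees of tilt; 30 to 40 with both walls of a corner downhill gathers them.
- tote_grip (a point): Middle of the tote's carrying bar, centre of its section, 100 mm above the tote's underside; axes as the tote's. The timber bar is 18 mm wide (x) and 18 mm high, runs along the tote's y over the middle, 212 mm from end post to end post (flat, 24 mm wide, 112 mm high); its top is 109 mm up. Its underside is 49 mm above the rim. Grip it in the middle.
- corner_left (a point): The tote's blue corner on the robot's side at the left (+y) end: the point where the inner floor meets the two inner wall faces, at x -71, y +106, z +4 mm in the tote's frame.
- corner_right (a point): The tote's blue corner on the robot's side at the right (-y) end: the point where the inner floor meets the two inner wall faces, at x -71, y -106, z +4 mm in the tote's frame.
- saw_pin: The saw pin: a wooden sawing board with a V notch opening to the robot, on a dark block, about 190 x 120 mm and 69 mm high (with screw heads 81 mm), fixed to the bench, turned up to 17 degrees. Origin under its middle, on the bench. It stands either left (y about +0.4 m) or right (y about -0.4 m) of the tote.
- figure_stand: Small blue-green two-step stand with ivory plywood figures, 150 x 120 mm, about 135 mm high, fixed to the bench on the side where the saw pin is not. Origin under its middle, on the bench. Not part of the job.
- blank1: Wooden blank 1 of 4, a loose waxed hardwood disc 26 mm across, 20 mm thick, 11 g, lying in the tote at the start; origin at the centre of its underside.
- blank2: Wooden blank 2 of 4, a loose waxed hardwood disc 26 mm across, 20 mm thick, 11 g, lying in the tote at the start; origin at the centre of its underside.
- blank3: Wooden blank 3 of 4, a loose waxed hardwood disc 26 mm across, 20 mm thick, 11 g, lying in the tote at the start; origin at the centre of its underside.
- blank4: Wooden blank 4 of 4, a loose waxed hardwood disc 26 mm across, 20 mm thick, 11 g, lying in the tote at the start; origin at the centre of its underside.
- fret_saw: a fret saw with a U-shaped dark steel frame and wooden handle lying flat on the bench, about 320 mm by 180 mm; origin on its underside, on the frame's handle-side arm. Bystander, loose.
- varnish_jar: amber jar, 64 mm across, 85 mm tall; origin at the centre of its underside. Bystander, loose.
- tea_can: green drink can, 66 mm across, 115 mm tall; origin at the centre of its underside. Bystander, loose.
- glue_bottle: white glue bottle with orange cap, 52 mm across, 130 mm tall; origin at the centre of its underside. Bystander, loose.
- sanding_block: cork sanding block 100 x 60 x 30 mm; origin at the centre of its underside. Bystander, loose.
- screwdriver: screwdriver with yellow handle lying on the bench, 180 mm long; origin on its underside. Bystander, loose.

How it is judged (in metres and radians):
At the end, for the whole second after the job is handed in: All four blanks within 100 mm (origins) of the blue inner corner on the saw pin's side; tote held in the fingers, tilted 17 to 57 degrees, centre and blue corners over 35 mm above the bench, touching neither bench nor anything else on it; tote and blanks slower than 30 mm/s (((world y of saw_pin above 0 m and distance between each of blank1, blank2, blank3, blank4 and corner_left below 0.1 m) or (world y of saw_pin below 0 m and distance between each of blank1, blank2, blank3, blank4 and corner_right below 0.1 m)) and angle between tote's own z axis and vertical between 0.3 and 1 rad and height (world z) of each of corner_left, corner_right, tote above 0.035 m and contact force between tote and the fingers above 2 N and linear speed of each of tote, blank1, blank2, blank3, blank4 below 0.03 m/s and contact force between tote and saw_pin below 0.2 N and contact force between tote and figure_stand below 0.2 N and contact force between tote and fret_saw below 0.2 N and contact force between tote and varnish_jar below 0.2 N and contact force between tote and tea_can below 0.2 N and contact force between tote and glue_bottle below 0.2 N and contact force between tote and sanding_block below 0.2 N and contact force between tote and screwdriver below 0.2 N); the arm keeps its last pose, push and grip.
It fails at once if a blank is spilled out of the tote (distance between any of blank1, blank2, blank3, blank4 and tote above 0.17 m).
It fails at once if the robot touches a blank (contact force between any of blank1, blank2, blank3, blank4 and the fingers above 0.3 N or contact force between any of blank1, blank2, blank3, blank4 and the arm above 0.3 N).
It fails at once if a bystander is moved more than 25 mm (distance of any of fret_saw, varnish_jar, tea_can, glue_bottle, sanding_block, screwdriver from where it was at the start of the episode above 0.025 m).
It also fails if it takes over 35 s, if anything falls off the work surface, if the arm or the gripper's body presses on something with over 40 N, if the wrist force passes 120 N, or if a joint passes its speed limit or range.

## Working session

There is one attempt and no reset: what is moved stays moved. The work goes in short steps, Python scripts to look and compute and a tool call to move; the robot and the scene stay as the last step left them, time stands still between calls to the robot, and variables do not carry over. Pictures are saved under pics/ and viewed, and the job is handed in when it is done.

Besides the shell and the picture viewer there is one more tool, called after "Request:" as name([rows], argument=value, ...), one row to a line, values as JSON. send_rows: Moves the arm, as the interface text tells. Its arguments: {"type":"object","properties":{"rows":{"type":"array"},"hand":{"type":"number"},"grip_force":{"type":"number"}},"required":["rows"]}

```bash
mkdir -p pics; python3 - <<'E'
from cell import read_state, imaging
import cv2, numpy as np, pickle
s=read_state(); print(s)
for n in ("side","top"):
    c=imaging.camera(n); cv2.imwrite(f"pics/{n}0.png",c["image"]); pickle.dump(c,open(f"{n}0.pkl","wb"))
    print(n,{k:(np.round(v,4).tolist() if not np.isscalar(v) else v) for k,v in c.items() if k!="image"})
E
```

```text
{'clock': 0.0, 'joints': array([-1.34559121e+00,  3.00443186e-01,  1.52159488e+00,  3.59296316e-07,
        1.32069230e+00, -6.66164152e-02]), 'qd': array([-0.00027844,  0.0007065 , -0.00034165,  0.00097202, -0.00081273,
       -0.00046155]), 'effort': array([ 6.90557090e-05, -5.31813741e+01, -3.52735984e+01,  7.08309864e-02,
        2.44117499e-02, -9.20709704e-05]), 'eef_pos': array([ 158.16450957, -526.49878056,  212.89580103]), 'eef_rot': array([-3.14045749e+00, -7.60811876e-05,  2.91821404e-01]), 'wrist_force': array([ 0.20392379, -0.61910955, -0.51261514]), 'moment': array([-0.02478345, -0.00390856,  0.02044618]), 'finger_gap': 93.96901515701484}
side {'fx': 369.11093006033127, 'fy': 369.11093006033127, 'cx': 311.49877162840005, 'cy': 203.56947118119407, 'dist': [-0.0338, 0.0, 0.0, 0.0, 0.0], 'R': [[-0.8147, -0.5797, 0.0156], [-0.3147, 0.4193, -0.8516], [0.4871, -0.6987, -0.524]], 't': [410.82, 245.8638, 700.7659]}
top {'fx': 366.76215586298093, 'fy': 366.76215586298093, 'cx': 320.2576687189612, 'cy': 202.714329977894, 'dist': [-0.0728, 0.0, 0.0, 0.0, 0.0], 'R': [[-0.0031, -1.0, 0.0081], [-0.9977, 0.0025, -0.0681], [0.0681, -0.0083, -0.9976]], 't': [4.3813, 549.6066, 964.3547]}
```

View pics/side0.png

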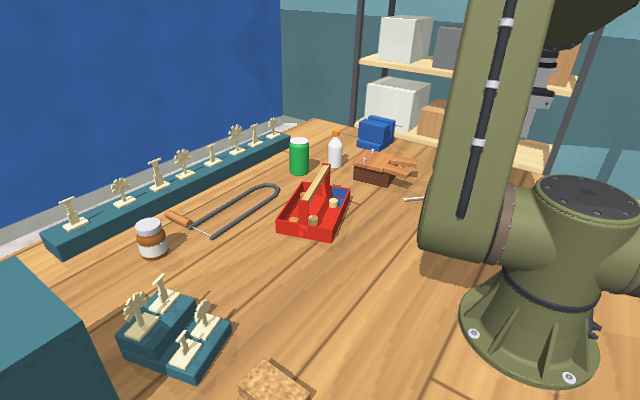

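View pics/top0.png

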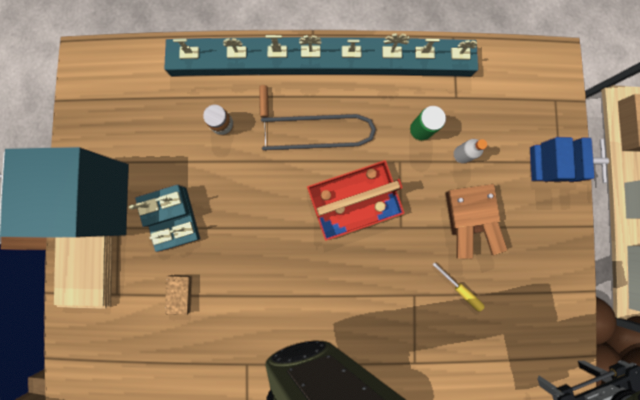

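```bash
python3 - <<'E'
import cv2
a=cv2.imread("pics/top0.png")[110:310,200:440]; cv2.imwrite("pics/top0c.png",cv2.resize(a,None,fx=3,fy=3,interpolation=cv2.INTER_CUBIC)[:600,:720])
a=cv2.imread("pics/side0.png")[130:330,200:440]; cv2.imwrite("pics/side0c.png",cv2.resize(a,None,fx=3,fy=3,interpolation=cv2.INTER_CUBIC)[:600,:720])
E
```

```text
(no output)
```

View crops.

View pics/top0c.png

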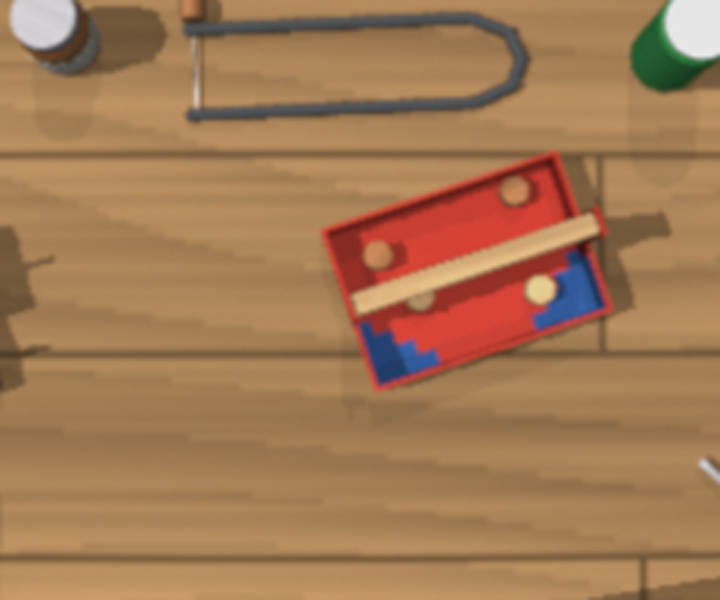

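View pics/side0c.png

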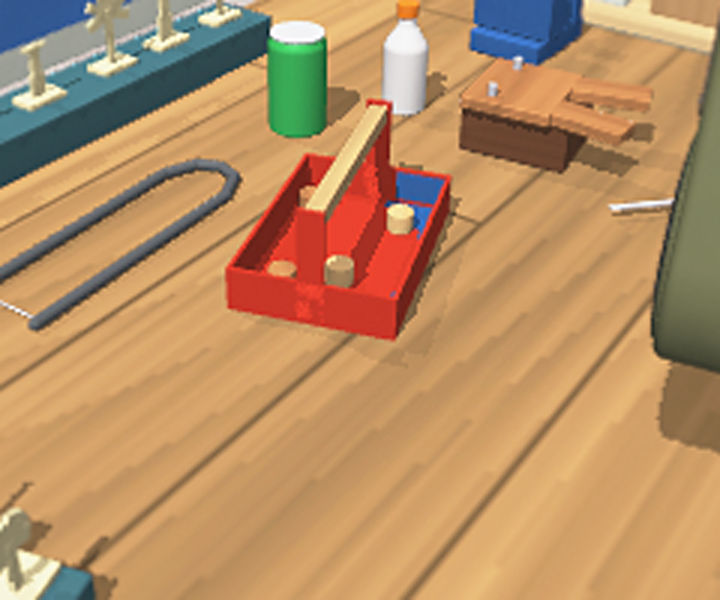

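```bash
cat > h.py <<'E'
import pickle, numpy as np, cv2
from scipy.optimize import least_squares
def load(n): return pickle.load(open(n,"rb"))
def K(c): return np.array([[c["fx"],0,c["cx"]],[0,c["fy"],c["cy"]],[0,0,1]])
def proj(c,X):
    r=cv2.Rodrigues(np.array(c["R"]))[0]
    return cv2.projectPoints(np.asarray(X,float).reshape(-1,1,3),r,np.array(c["t"],float),K(c),np.array(c["dist"],float))[0][:,0]
def back(c,uv,z):
    uv=np.asarray(uv,float).reshape(-1,1,2)
    n=cv2.undistortPoints(uv,K(c),np.array(c["dist"],float))[:,0]
    R=np.array(c["R"]);C=-R.T@np.array(c["t"])
    d=np.c_[n,np.ones(len(n))]@R
    s=(z-C[2])/d[:,2]
    return C+d*s[:,None]
E
cat > fit.py <<'E'
from h import *
ct,cs=load("top0.pkl"),load("side0.pkl")
up=lambda p,ox,oy:(np.array(p,float)+.5)/3-.5+np.array([ox,oy])
mt=up([(323,231),(556,152),(611,311),(378,390),(351,292),(358,316),(597,211),(604,234)],200,110)
ms=up([(398,296),(228,270),(451,175),(307,154),(395,339),(228,306)],200,130)
rim=[(75,110,42),(75,-110,42),(-75,-110,42),(-75,110,42)]
Xt=np.array(rim+[(9,106,109),(-9,106,109),(9,-106,109),(-9,-106,109)],float)
Xs=np.array([(-75,110,42),(75,110,42),(-75,-110,42),(75,-110,42),(-75,110,0),(75,110,0)],float)
def T(p,X):
    c,s=np.cos(p[2]),np.sin(p[2]); R=np.array([[c,-s,0],[s,c,0],[0,0,1]])
    return X@R.T+[p[0],p[1],0]
def res(p,a=1,b=1): return np.r_[a*(proj(ct,T(p,Xt))-mt).ravel(),b*(proj(cs,T(p,Xs))-ms).ravel()]
for a,b in((1,1),(1,0),(0,1)):
    r=least_squares(res,[450,0,0.3],args=(a,b)); print(a,b,r.x,np.degrees(r.x[2]),np.sqrt(np.mean(r.fun**2)))
    if a and b: print(r.fun.reshape(-1,2).round(1).tolist())
E
python3 fit.py
```

```text
1 1 [ 5.56173590e+02 -9.07359612e+01  3.23865736e-01] 18.55613979683333 0.5910087275519641
[[-0.2, -0.7], [0.8, -0.8], [1.4, -0.2], [-0.2, 0.6], [-0.1, 0.8], [-0.1, -0.1], [-0.4, 0.2], [-0.2, -0.6], [-0.1, 1.4], [-0.5, -0.6], [0.5, 0.2], [-0.0, -0.5], [0.1, 0.7], [0.1, 0.7]]
1 0 [ 5.55951624e+02 -9.04026955e+01  3.20930697e-01] 18.387974439864717 0.43708293505846607
0 1 [ 5.57463634e+02 -9.21271025e+01  3.29961488e-01] 18.905400645162743 0.3192035244166621
```

```bash
python3 - <<'E'
from h import *
ct=load("top0.pkl")
for n,uv,z in [("can top",(432,115),115),("glue cap",(482,145),130),("jar top",(216,117),85),("saw board corners",(448,189),69),("",(495,185),69),("",(507,250),69),("",(459,258),69),("saw frame tip",(375,130),8),("sawtipN",(268,149),8),("screwdriver tip",(434,264),5),("sd end",(481,308),15),("stand",(170,218),60),("cork",(178,295),30)]:
    print(n,back(ct,uv,z)[0].round(0))
# start->hover in tool axes
p=np.array([158.16-0,-526.5]);yaw=0.29182
d=np.array([556.0,-91.0])-p
print("tool shift cm", (d@[np.cos(yaw),np.sin(yaw)])/10,(d@[np.sin(yaw),-np.cos(yaw)])/10)
E
```

```text
can top [ 761. -275.  115.]
glue cap [ 683. -393.  130.]
jar top [766. 270.  85.]
saw board corners [ 581. -326.   69.]
 [ 591. -452.   69.]
 [ 422. -479.   69.]
 [ 404. -351.   69.]
saw frame tip [ 751. -149.    8.]
sawtipN [698. 146.   8.]
screwdriver tip [ 383. -306.    5.]
sd end [ 263. -431.   15.]
stand [508. 392.  60.]
cork [306. 379.  30.]
tool shift cm 50.6311564116434 -30.263098922940816
```

Request:
send_rows([
  [2.0,-1.2,0,0,0,-3.7],
  [6.1,-3.6,0,0,0,-11],
  [11.1,-6.7,0,0,0,-20.2],
  [16.2,-9.7,0,0,0,-29.4],
  [21.3,-12.7,0,0,0,-38.6],
  [26.3,-15.8,0,0,0,-47.7],
  [31.4,-18.8,0,0,0,-56.9],
  [36.4,-21.8,0,0,0,-66.1],
  [41.5,-24.8,0,0,0,-75.3],
  [46.0,-27.6,0,0,0,-83.5],
  [49.1,-29.4,0,0,0,-89],
  [50.6,-30.3,0,0,0,-91.8],
], hand=1, grip_force=60)

```text
clock: 1.6
eef_pos: [556.1, -88.8, 213.2]
eef_rot: [-3.141, -0.0, 1.9]
wrist_force: [-0.1, -0.0, -0.5]
finger_gap: 94.0
```

```bash
python3 - <<'E'
from h import *
from cell import read_state, imaging
for n in("side","top"):
    c=imaging.camera(n); pickle.dump(c,open(f"{n}1.pkl","wb"))
    im=c["image"]; 
    a=im[110:310,200:440] if n=="side" else im[110:310,200:440]
    cv2.imwrite(f"pics/{n}1c.png",cv2.resize(a,None,fx=3,fy=3,interpolation=cv2.INTER_CUBIC))
    s=read_state(); X=s["eef_pos"]; print(n,(proj(c,[X,X+[0,0,-124],[556,-91,100]])-[200,110])*3+1)
print(s["eef_pos"],s["eef_rot"],s["joints"].round(3))
E
```

```text
side [[349.78748398 104.3256492 ]
 [346.68333771 234.34088904]
 [349.19551305 222.67557873]]
top [[492.76595409 251.81908118]
 [473.857105   265.66663462]
 [476.7924401  264.36913481]]
[555.80512584 -89.77031199 213.17791999] [-3.14123068e+00 -3.11050488e-04  1.89675309e+00] [-0.225  0.329  1.483  0.     1.33  -0.551]
```

View pics/side1c.png

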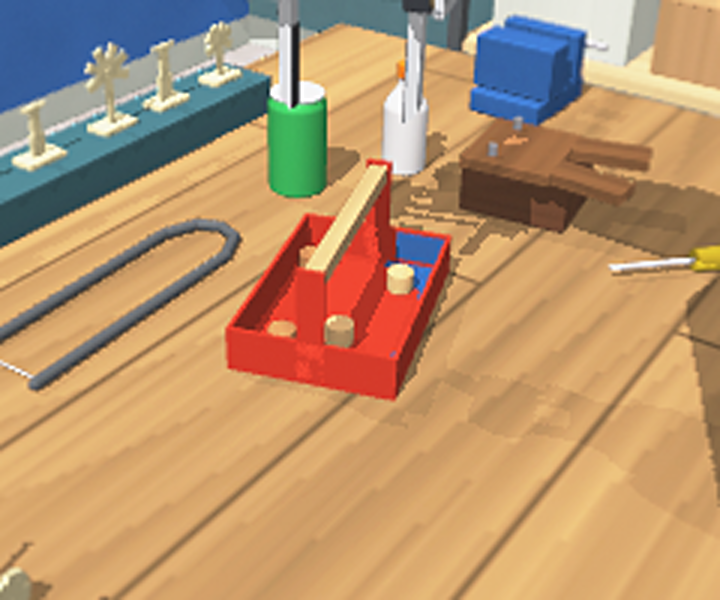

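View pics/top1c.png

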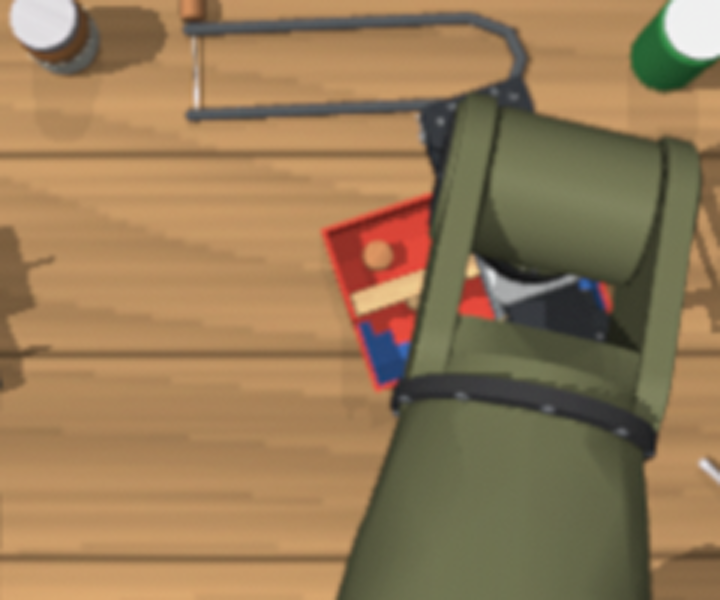

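Request:
send_rows([
  [0,0.1,1.0,0,0,0],
  [0,0.1,3.0,0,0,0],
  [0,0.1,5.0,0,0,0],
  [0,0.1,7.0,0,0,0],
  [0,0.1,9.0,0,0,0],
  [0,0.1,10.5,0,0,0],
  [0,0.1,11.6,0,0,0],
  [0,0.1,12.2,0,0,0],
  [0,0.1,12.4,0,0,0],
  [0,0.1,12.4,0,0,0],
])

```text
clock: 2.95
eef_pos: [556.7, -90.7, 89.7]
eef_rot: [3.141, 0.0, 1.894]
wrist_force: [1.3, -0.1, 0.2]
finger_gap: 94.0
```

```bash
python3 - <<'E'
from h import *
from cell import read_state, imaging
c=imaging.camera("side"); pickle.dump(c,open("side2.pkl","wb"))
cv2.imwrite("pics/side2c.png",cv2.resize(c["image"][110:310,200:440],None,fx=3,fy=3,interpolation=cv2.INTER_CUBIC))
s=read_state();print(s["eef_pos"],s["eef_rot"],s["wrist_force"])
E
```

```text
[556.81427436 -90.682259    89.85058138] [3.14101739e+00 3.35303209e-04 1.89400944e+00] [-0.47585422 -0.20618136  0.11508198]
```

View pics/side2c.png

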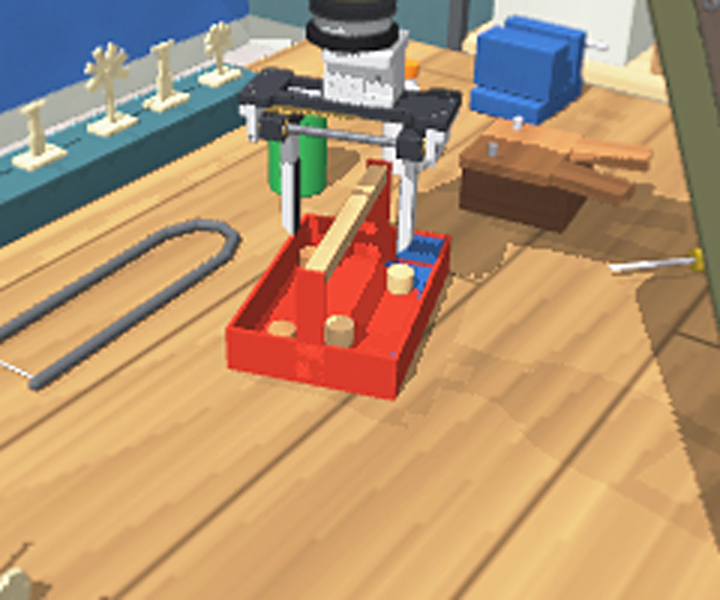

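The fingers straddle the bar about midway (crop ~(290,230) and (405,245)), with the blanks well below. Next I close the gripper.

Request:
send_rows([
  [0,0,0,0,0,0],
  [0,0,0,0,0,0],
  [0,0,0,0,0,0],
  [0,0,0,0,0,0],
  [0,0,0,0,0,0],
  [0,0,0,0,0,0],
  [0,0,0,0,0,0],
  [0,0,0,0,0,0],
], hand=-1, grip_force=60)

```text
clock: 4.0
eef_pos: [556.5, -90.7, 89.4]
eef_rot: [-3.141, -0.0, 1.894]
wrist_force: [0.0, -0.2, -1.7]
finger_gap: 17.7
```

Request:
send_rows([
  [0,0,-0.5,0,0,0],
  [0,0,-1.5,0,0,0],
  [0,0,-3.0,0,0,0],
  [0,0,-5.0,0,0,0],
  [0,0,-7.5,0,0,0],
  [0,0,-10.0,0,0,0],
  [0,0,-12.5,0,0,0],
  [0,0,-14.7,0,0,0],
  [0,0,-16.4,0,0,0],
  [0,0,-17.5,0,0,0],
  [0,0,-18.0,0,0,0],
  [0,0,-18.0,0,0,0],
])

```text
clock: 5.5
eef_pos: [556.6, -90.7, 269.2]
eef_rot: [-3.141, -0.0, 1.894]
wrist_force: [0.5, -0.4, -4.6]
finger_gap: 17.1
```

```bash
python3 - <<'E'
from h import *
from cell import read_state, imaging
c=imaging.camera("side"); pickle.dump(c,open("side3.pkl","wb"))
cv2.imwrite("pics/side3c.png",cv2.resize(c["image"][60:310,180:460],None,fx=2.4,fy=2.4,interpolation=cv2.INTER_CUBIC))
s=read_state();print(s)
E
```

```text
{'clock': 5.55, 'joints': array([-2.26471601e-01,  2.95999770e-01,  1.39766869e+00, -6.40829166e-06,
        1.44884953e+00, -5.49618928e-01]), 'qd': array([-0.00123261,  0.00257498,  0.00606329,  0.00090099, -0.0018679 ,
        0.00056479]), 'effort': array([ 1.26906310e-02, -5.76403356e+01, -3.92442620e+01,  6.98481454e-02,
        1.03240767e-01, -1.65639807e-05]), 'eef_pos': array([556.45934204, -90.66454461, 268.87840703]), 'eef_rot': array([-3.14080028e+00, -4.77934423e-04,  1.89394425e+00]), 'wrist_force': array([-0.67141418, -0.47728795, -5.19100879]), 'moment': array([-0.09803723, -0.123618  ,  0.03124888]), 'finger_gap': 17.50506884898312}
```

View pics/side3c.png

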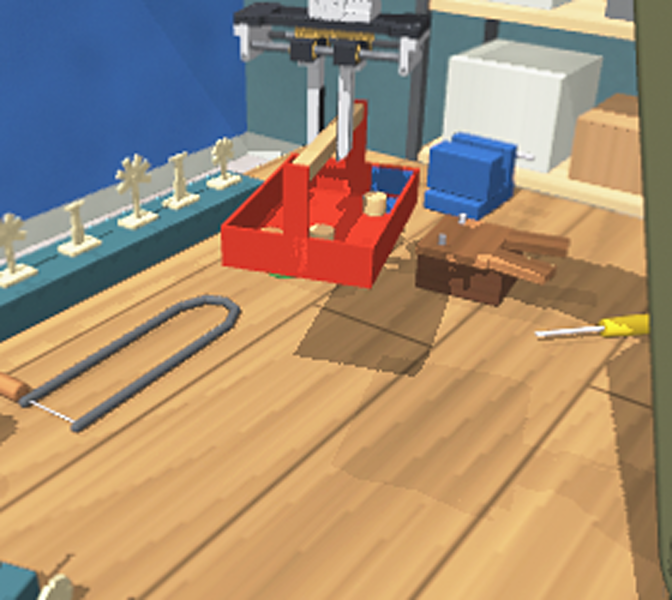

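Request:
send_rows([
  [0.2,0.1,-0.1,-0.6,0.8,0],
  [0.4,0.2,-0.3,-1.6,1.9,0],
  [0.8,0.3,-0.5,-2.6,3.1,0],
  [1.2,0.4,-0.7,-3.6,4.3,0],
  [1.6,0.5,-0.9,-4.6,5.5,0],
  [2.0,0.6,-1.1,-5.6,6.7,0],
  [2.4,0.7,-1.3,-6.6,7.9,0],
  [2.8,0.8,-1.5,-7.7,9.2,0],
  [3.0,0.9,-1.7,-8.8,10.5,0],
  [3.2,1.0,-1.9,-10.0,11.9,0],
  [3.3,1.0,-2.0,-11.2,13.3,0],
  [3.3,1.0,-2.0,-12.0,14.3,0],
])

```text
clock: 7.05
eef_pos: [555.6, -56.3, 289.5]
eef_rot: [2.927, -0.249, 1.921]
wrist_force: [-0.0, -0.3, -4.9]
finger_gap: 17.4
```

```bash
python3 - <<'E'
from h import *
from cell import read_state, imaging
from scipy.spatial.transform import Rotation as Ro
for n in("side","top"):
    c=imaging.camera(n); pickle.dump(c,open(f"{n}4.pkl","wb"))
    cv2.imwrite(f"pics/{n}4c.png",cv2.resize(c["image"][60:310,180:460],None,fx=2.4,fy=2.4,interpolation=cv2.INTER_CUBIC))
s=read_state();print(s)
R=Ro.from_euler("xyz",s["eef_rot"]).as_matrix(); print("tilt",np.degrees(np.arccos(-R[2,2])))
E
```

```text
{'clock': 7.15, 'joints': array([-0.31942863,  0.24123255,  1.45170274,  0.32903299,  1.4374795 ,
       -0.68419626]), 'qd': array([ 0.01096561,  0.0003914 , -0.00540738, -0.0220567 ,  0.00110131,
        0.01634093]), 'effort': array([-3.60029871e-01, -5.38268566e+01, -3.86472309e+01,  1.74827714e+00,
        3.67448211e-02, -2.01845113e-01]), 'eef_pos': array([555.49076478, -56.58834804, 289.24162308]), 'eef_rot': array([ 2.92754845, -0.2484933 ,  1.92010772]), 'wrist_force': array([-1.18331839,  0.30783071, -4.53675083]), 'moment': array([-0.50046012,  0.0783154 ,  0.0115141 ]), 'finger_gap': 17.37503231767178}
tilt 18.708109273498206
```

View pics/side4c.png

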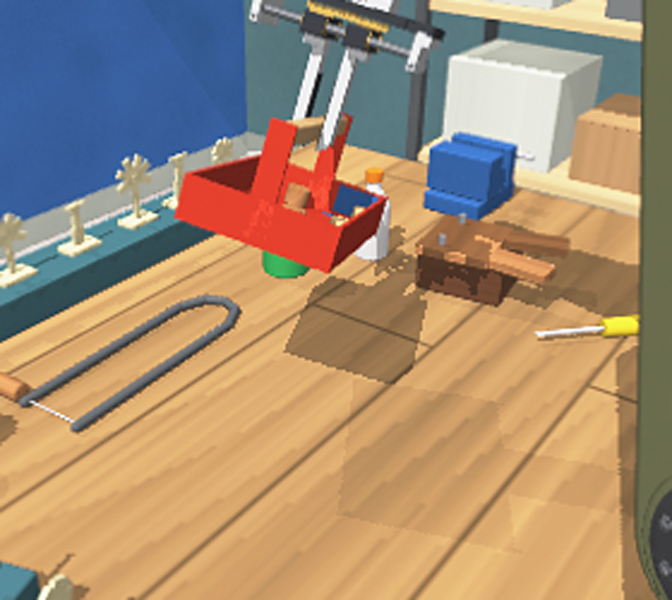

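View pics/top4c.png

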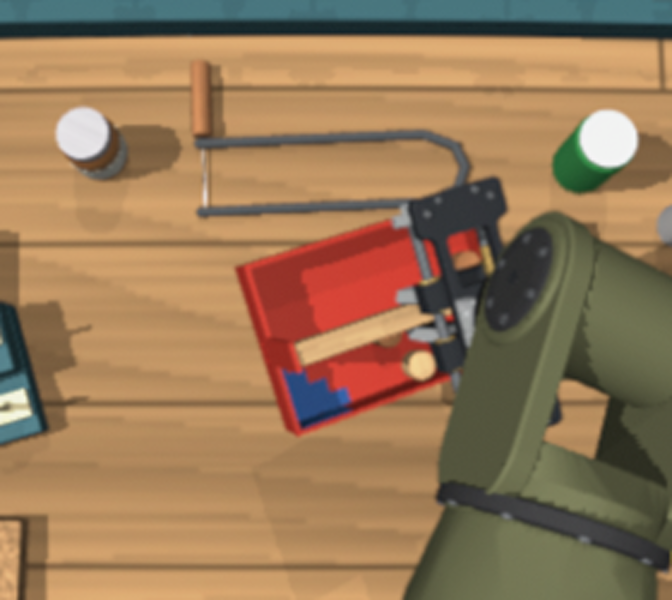

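Request:
send_rows([
  [0,0,0,-0.6,0.7,0],
  [0,0,0,-1.6,1.9,0],
  [0,0,0,-2.6,3.1,0],
  [0,0,0,-3.7,4.4,0],
  [0,0,0,-4.8,5.7,0],
  [0,0,0,-5.9,7.0,0],
  [0,0,0,-7.0,8.3,0],
  [0,0,0,-8.1,9.6,0],
  [0,0,0,-9.2,10.9,0],
  [0,0,0,-10.2,12.1,0],
  [0,0,0,-10.9,13.0,0],
  [0,0,0,-11.2,13.4,0],
])

```text
clock: 8.65
eef_pos: [555.6, -56.3, 289.4]
eef_rot: [2.703, -0.47, 2.001]
wrist_force: [0.4, 0.6, -4.9]
finger_gap: 17.6
```

Request:
send_rows([
  [0,0,0,0,0,0],
  [0,0,0,0,0,0],
  [0,0,0,0,0,0],
  [0,0,0,0,0,0],
])

```text
clock: 9.15
eef_pos: [555.6, -56.1, 289.5]
eef_rot: [2.703, -0.469, 2.001]
wrist_force: [-0.0, -0.2, -4.5]
finger_gap: 17.4
```

```bash
python3 - <<'E'
from h import *
from cell import read_state, imaging
from scipy.spatial.transform import Rotation as Ro
for n in("side","top"):
    c=imaging.camera(n); pickle.dump(c,open(f"{n}5.pkl","wb"))
    cv2.imwrite(f"pics/{n}5c.png",cv2.resize(c["image"][60:260,200:420],None,fx=3,fy=3,interpolation=cv2.INTER_CUBIC))
s=read_state();print(s)
R=Ro.from_euler("xyz",s["eef_rot"]).as_matrix(); print("tilt",np.degrees(np.arccos(-R[2,2])))
E
```

```text
{'clock': 9.25, 'joints': array([-0.44982269,  0.25361949,  1.52008305,  0.63368678,  1.45156007,
       -0.87840188]), 'qd': array([-3.87107579e-04, -4.25550635e-05, -1.30260891e-04,  1.02457069e-04,
       -7.27160092e-04, -5.01876442e-05]), 'effort': array([ 1.56255491e-02, -5.33324611e+01, -3.76446033e+01,  2.44810000e+00,
        5.03611062e-01,  3.84191342e-02]), 'eef_pos': array([555.6162007 , -56.16503942, 289.46408006]), 'eef_rot': array([ 2.70323387, -0.46898737,  2.00053766]), 'wrist_force': array([ 0.18969303,  0.37102878, -4.45426205]), 'moment': array([-0.88549906,  0.21223007, -0.00564644]), 'finger_gap': 17.598871570755733}
tilt 36.12964819956611
```

View pics/side5c.png

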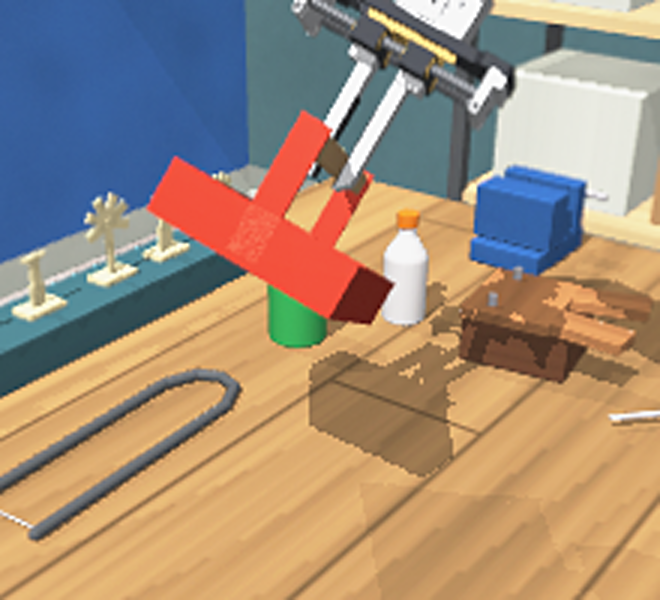

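View pics/top5c.png

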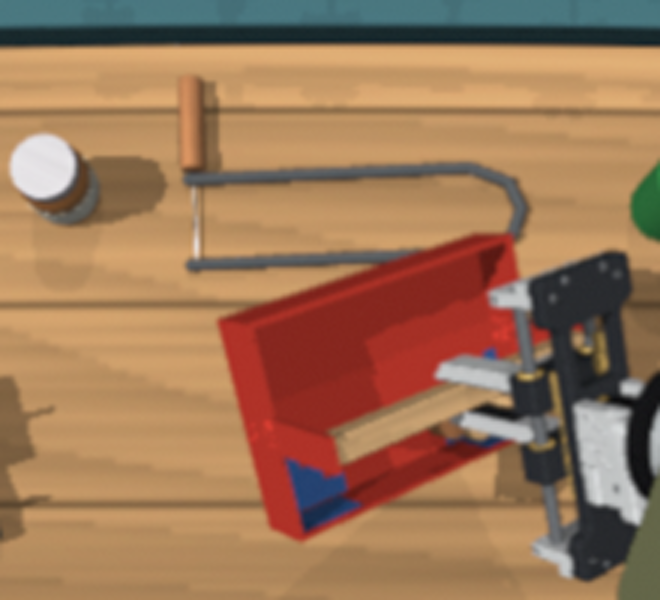

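```bash
cat > ov.py <<'E'
from h import *
from scipy.spatial.transform import Rotation as Ro
import sys
def overlay(tag,p,rot,crop=(200,60,220,200),f=3):
    R=Ro.from_euler("xyz",rot).as_matrix()
    Rt=np.c_[R[:,1],R[:,0],-R[:,2]]; o=np.array(p)+89.4*R[:,2]
    W=lambda X: np.asarray(X,float)@Rt.T+o
    print("corner_right",W([-71,-106,4]).round(0),"left",W([-71,106,4]).round(0),"lowest",W([-75,-110,0]).round(0),"origin",o.round(0),"tilt",np.degrees(np.arccos(Rt[2,2])))
    for n in("side","top"):
        c=load(f"{n}{tag}.pkl"); x0,y0,w,h=crop
        im=cv2.resize(c["image"][y0:y0+h,x0:x0+w],None,fx=f,fy=f,interpolation=cv2.INTER_CUBIC)
        q=lambda X:((proj(c,W(X))-[x0,y0]+.5)*f-.5)
        def poly(X,col): cv2.polylines(im,[np.round(q(X)).astype(int).reshape(-1,1,2)],True,col,1)
        poly([(75,110,42),(75,-110,42),(-75,-110,42),(-75,110,42)],(0,255,255))
        poly([(71,106,4),(71,-106,4),(-71,-106,4),(-71,106,4)],(255,255,0))
        poly([(9,106,109),(9,-106,109),(-9,-106,109),(-9,106,109)],(0,255,0))
        t=np.linspace(0,2*np.pi,60); 
        arc=np.c_[-71+100*np.cos(t),-106+100*np.sin(t),4+0*t]; arc=arc[(arc[:,0]>=-71)&(arc[:,1]>=-106)]
        cv2.polylines(im,[np.round(q(arc)).astype(int).reshape(-1,1,2)],False,(255,255,255),1)
        print(n,"corner px in crop",q([[-71,-106,4]]).round(0))
        cv2.imwrite(f"pics/{n}{tag}o.png",im)
E
python3 -c "
from ov import *
overlay('5',[555.62,-56.17,289.46],[2.70323387,-0.46898737,2.00053766])"
```

```text
corner_right [ 549. -110.  146.] left [470.  62. 242.] lowest [ 548. -112.  139.] origin [575.  -7. 217.] tilt 36.12964785825723
side corner px in crop [[369. 321.]]
top corner px in crop [[507. 418.]]
```

View pics/top5o.png

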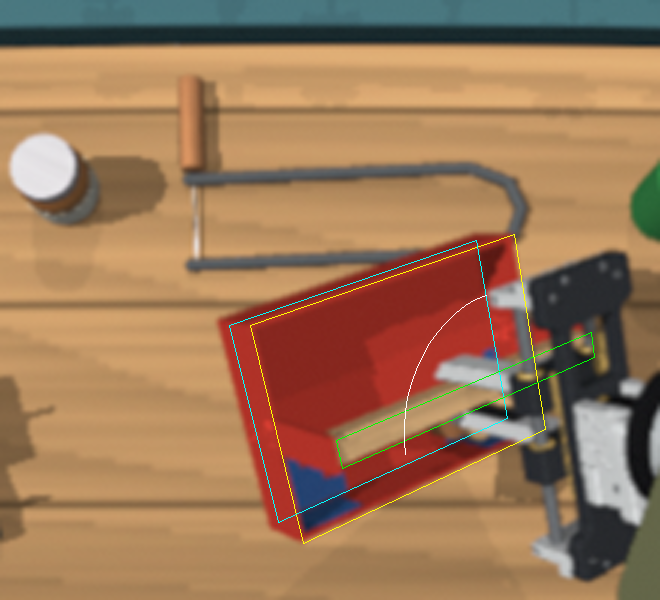

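View pics/side5o.png

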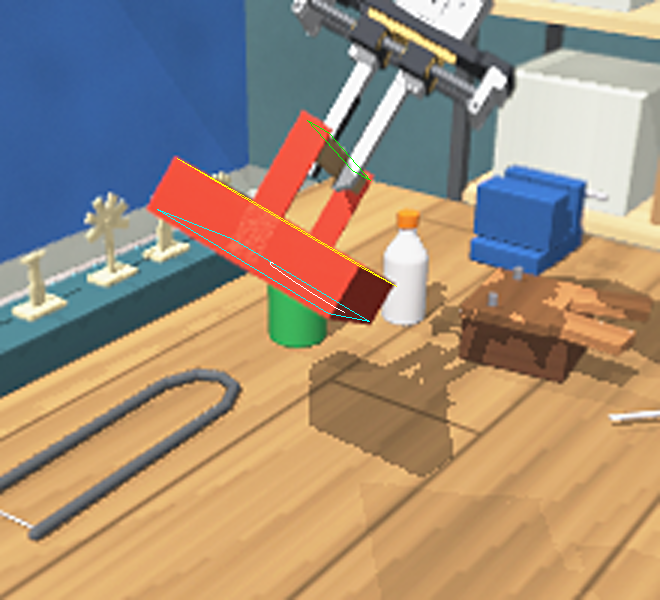

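```bash
python3 -c "
from h import *
im=load('top5.pkl')['image'][150:225,310:395]
im=cv2.resize(im,None,fx=8,fy=8,interpolation=cv2.INTER_CUBIC)
im=(255*(im/255.)**0.6).astype('uint8'); cv2.imwrite('pics/top5z.png',im)"
```

```text
(no output)
```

View pics/top5z.png

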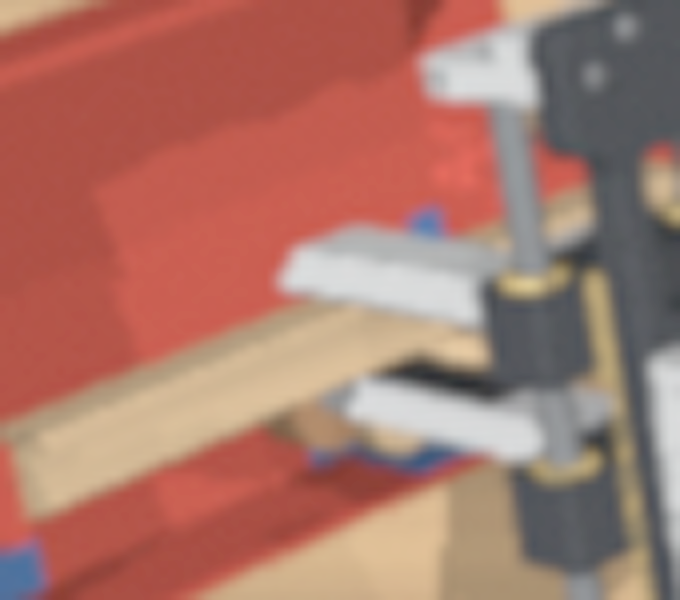

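```bash
python3 -c "
from h import *
from scipy.spatial.transform import Rotation as Ro
R=Ro.from_euler('xyz',[2.70323387,-0.46898737,2.00053766]).as_matrix();Rt=np.c_[R[:,1],R[:,0],-R[:,2]];o=np.array([555.62,-56.17,289.46])+89.4*R[:,2]
c=load('top5.pkl');Rc=np.array(c['R']);C=-Rc.T@np.array(c['t'])
Cl=Rt.T@(C-o)
for uvz in [(280,415),(315,425),(345,440),(395,440),(420,445),(430,345)]:
    raw=(np.array(uvz)+.5)/8-.5+[310,150]
    n=cv2.undistortPoints(raw.reshape(1,1,2).astype(float),K(c),np.array(c['dist'],float))[0,0]
    d=Rt.T@(Rc.T@np.r_[n,1])
    for z in(4,14,24):
        P=Cl+d*((z-Cl[2])/d[2]); print(uvz,z,P.round(0),'dist to corner',np.linalg.norm(P-[-71,-106,z]).round(0))
"
```

```text
(280, 415) 4 [-52. -37.   4.] dist to corner 71.0
(280, 415) 14 [-48. -30.  14.] dist to corner 79.0
(280, 415) 24 [-43. -23.  24.] dist to corner 87.0
(315, 425) 4 [-59. -48.   4.] dist to corner 59.0
(315, 425) 14 [-55. -41.  14.] dist to corner 67.0
(315, 425) 24 [-50. -34.  24.] dist to corner 75.0
(345, 440) 4 [-67. -58.   4.] dist to corner 49.0
(345, 440) 14 [-62. -50.  14.] dist to corner 56.0
(345, 440) 24 [-58. -43.  24.] dist to corner 64.0
(395, 440) 4 [-73. -75.   4.] dist to corner 31.0
(395, 440) 14 [-69. -67.  14.] dist to corner 39.0
(395, 440) 24 [-64. -60.  24.] dist to corner 47.0
(420, 445) 4 [-78. -83.   4.] dist to corner 24.0
(420, 445) 14 [-74. -76.  14.] dist to corner 30.0
(420, 445) 24 [-69. -68.  24.] dist to corner 38.0
(430, 345) 4 [-51. -93.   4.] dist to corner 24.0
(430, 345) 14 [-46. -86.  14.] dist to corner 32.0
(430, 345) 24 [-42. -78.  24.] dist to corner 40.0
```

Request:
send_rows([
  [-0.1,-0.1,0.2,0,0,0],
  [-0.3,-0.25,0.6,0,0,0],
  [-0.6,-0.5,1.1,0,0,0],
  [-0.9,-0.75,1.6,0,0,0],
  [-1.1,-0.95,2.0,0,0,0],
  [-1.3,-1.1,2.3,0,0,0],
  [-1.35,-1.15,2.4,0,0,0],
  [-1.35,-1.15,2.4,0,0,0],
  [-1.35,-1.15,2.4,0,0,0],
  [-1.35,-1.15,2.4,0,0,0],
  [-1.35,-1.15,2.4,0,0,0],
  [-1.35,-1.15,2.4,0,0,0],
])

```text
clock: 10.75
eef_pos: [555.4, -56.3, 259.7]
eef_rot: [2.703, -0.469, 2.0]
wrist_force: [0.6, -0.0, -4.7]
finger_gap: 17.6
```

```bash
python3 - <<'E'
from h import *
from cell import read_state, imaging
from ov import overlay
ims={}
for k in (0,1):
  for n in("side","top"):
    c=imaging.camera(n); pickle.dump(c,open(f"{n}6.pkl","wb")); cv2.imwrite(f"pics/{n}6_{k}.png",c["image"]); ims[n,k]=c["image"].astype(int)
for n in("side","top"): print(n,"maxdiff",abs(ims[n,0]-ims[n,1]).max())
s=read_state();print(s["clock"],s["eef_pos"],s["eef_rot"],s["wrist_force"],s["finger_gap"],abs(s["qd"]).max())
overlay("6",s["eef_pos"],s["eef_rot"])
# bystanders: compare with the first pictures outside the arm/tote
a=cv2.imread("pics/top0.png").astype(int)
for nm,(x,y,w,h) in {"jar":(195,95,50,50),"saw":(255,80,90,75),"can":(405,100,50,45),"glue":(450,132,45,35),"pin":(440,175,70,85),"sd":(428,258,60,55),"cork":(160,270,35,50),"stand":(130,180,75,75)}.items():
    print(nm,np.percentile(abs(a-ims["top",1])[y:y+h,x:x+w],[50,90,99]))
E
```

```text
side maxdiff 57
top maxdiff 33
10.95 [555.42959122 -56.31092161 259.64101231] [ 2.70313075 -0.46903549  2.00043823] [-0.61416653 -0.21527431 -3.80093775] 17.60707174736855 0.0015663382886734088
corner_right [ 549. -110.  116.] left [470.  62. 212.] lowest [ 548. -112.  109.] origin [575.  -7. 187.] tilt 36.13535571240394
side corner px in crop [[368. 351.]]
top corner px in crop [[502. 421.]]
jar [15. 20. 22.]
saw [15. 20. 54.]
can [13. 20. 22.]
glue [15. 21. 23.]
pin [ 27.  95. 130.]
sd [ 27.  93. 131.]
cork [15. 21. 23.]
stand [12. 19. 23.]
```

View pics/top6_1.png

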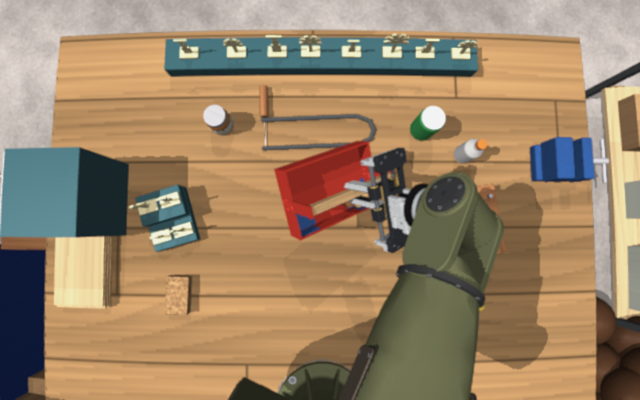

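View pics/top6o.png

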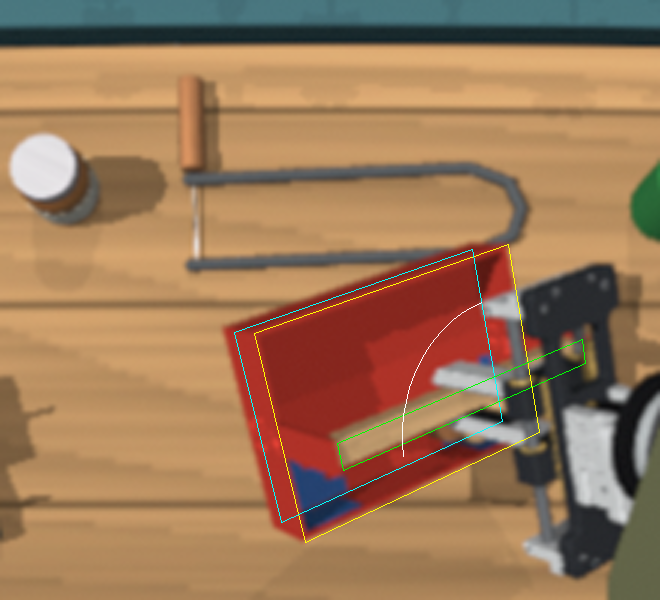

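View pics/side6_1.png

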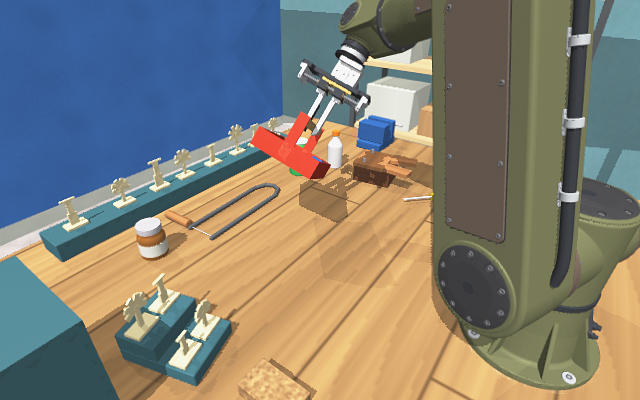

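```bash
python3 - <<'E'
import cv2,numpy as np
for n in("side","top"):
    d=np.abs(cv2.imread(f"pics/{n}6_0.png").astype(int)-cv2.imread(f"pics/{n}6_1.png")).max(2)
    ys,xs=np.where(d>12); print(n,len(xs),list(zip(xs,ys))[:25],[d[y,x] for x,y in list(zip(xs,ys))[:25]])
im=cv2.imread("pics/top6_1.png")[150:225,310:395]
im=cv2.resize(im,None,fx=8,fy=8,interpolation=cv2.INTER_CUBIC); cv2.imwrite("pics/top6z.png",(255*(im/255.)**0.6).astype("uint8"))
E
```

```text
side 162 [(np.int64(510), np.int64(5)), (np.int64(379), np.int64(8)), (np.int64(360), np.int64(44)), (np.int64(361), np.int64(44)), (np.int64(343), np.int64(45)), (np.int64(353), np.int64(48)), (np.int64(337), np.int64(49)), (np.int64(357), np.int64(50)), (np.int64(368), np.int64(50)), (np.int64(395), np.int64(54)), (np.int64(396), np.int64(54)), (np.int64(373), np.int64(58)), (np.int64(340), np.int64(60)), (np.int64(301), np.int64(61)), (np.int64(338), np.int64(61)), (np.int64(301), np.int64(62)), (np.int64(337), np.int64(62)), (np.int64(509), np.int64(65)), (np.int64(301), np.int64(66)), (np.int64(432), np.int64(67)), (np.int64(364), np.int64(68)), (np.int64(566), np.int64(68)), (np.int64(567), np.int64(68)), (np.int64(300), np.int64(69)), (np.int64(355), np.int64(69))] [np.int64(13), np.int64(14), np.int64(15), np.int64(19), np.int64(16), np.int64(32), np.int64(25), np.int64(18), np.int64(13), np.int64(39), np.int64(17), np.int64(57), np.int64(33), np.int64(20), np.int64(15), np.int64(46), np.int64(16), np.int64(16), np.int64(20), np.int64(22), np.int64(14), np.int64(21), np.int64
[... 492 characters left out ...]
p.int64(367), np.int64(170)), (np.int64(368), np.int64(170)), (np.int64(363), np.int64(171)), (np.int64(365), np.int64(171)), (np.int64(366), np.int64(171)), (np.int64(367), np.int64(171)), (np.int64(368), np.int64(172)), (np.int64(368), np.int64(173)), (np.int64(369), np.int64(173)), (np.int64(363), np.int64(174)), (np.int64(364), np.int64(174))] [np.int64(14), np.int64(14), np.int64(16), np.int64(18), np.int64(25), np.int64(14), np.int64(19), np.int64(20), np.int64(31), np.int64(29), np.int64(17), np.int64(13), np.int64(20), np.int64(33), np.int64(30), np.int64(19), np.int64(13), np.int64(15), np.int64(23), np.int64(13), np.int64(13), np.int64(25), np.int64(26), np.int64(20), np.int64(21)]
```

View pics/top6z.png

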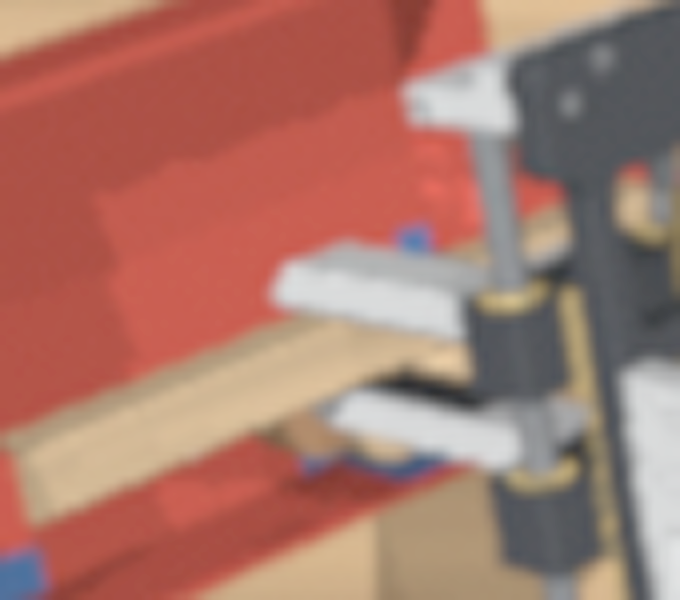

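```bash
python3 -c "
from cell import sign_off, read_state
s=read_state(); print(s['clock'],s['finger_gap'],s['wrist_force'],abs(s['qd']).max())
print(sign_off())"
```

```text
10.95 17.60707174736855 [-0.61416653 -0.21527431 -3.80093775] 0.0015663382886734088
the job is handed in; nothing more can be done
None
```

The job is handed in at 10.95 s. The tote is held by the middle of its bar with a 60 N grip, tilted about 36°, with its lowest corner about 109 mm above the bench. That corner is the blue one on the right, because the saw pin stands on the right (y about −0.40 m).

**What the last checks showed:**
- **Grip and stillness:** the finger opening is 17.6 mm on the 18 mm bar and joint speeds are about 0. The tote's drawn outline matches the picture to within a few pixels, so any slip in the grip is slight. Two pictures 0.1 s apart differed only at edges and in one flickering patch on the tote.
- **Blanks:** I saw two of the four directly, about 40 and 65 mm from the blue corner. The other two are hidden behind the gripper and bar. I place them in the corner by elimination: the rest of the tote floor is visibly empty, no blank lies on the bench, and the hidden floor is almost all within 100 mm of the corner.
- **Everything else:** the jar, can, bottle, cork block, figure stand and the part of the fret saw I compared show no shift from the first picture. In the top view the arm covered the saw pin and screwdriver; in the side view the saw pin and the screwdriver's tip are where they were.

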